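# Slide a saucer onto the cup warmer and hold the boost lever at its third notch

### The arm

A 7-joint arm with a two-finger parallel gripper is mounted at the origin on a cart in front of the work surface, level with it; the furniture and walls round the work are solid. World frame = base frame: x ahead of the robot, y to its left, z up, the work surface at z = 0. Lengths are in m, angles in rad, forces in N, time in s.
With the tool pointing down it reaches from about 0.425 to 0.875 m from the base axis. Payload 4.7 kg.
Tool frame: the origin (TCP) lies on the mounting face of the last link; the fingertips stand 173 mm ahead of it and the grasp point (between the pads) lies 155 mm ahead of it; z points along the fingers, y is the line along which they close (so a half turn about z gives the same grasp; the last joint's range is limited). The gripper opens to 85 mm and grips with 20 to 120 N. Pads are 22 mm wide; open, the fingers measure 114 mm over their backs; the gripper's body (76 mm by 85 mm) begins 54 mm behind the grasp point. The pads swing forward as they close: fully open they stand 13 mm farther back than shut.
Start: joints at [1.15, 0.321, -0.07, 1.45, 0.023, 1.371, -0.057], TCP at [0.274, -0.59, 0.405] pointing down, gripper open.
Joint ranges: [-2.86, 2.86], [-0.3, 2.09], [-1.38, 1.24], [0.06, 2.45], [-1.56, 4.7], [0.09, 2.05], [-2.69, 2.69]. Speed limits (rad/s): [2.57, 2.57, 3.14, 3.14, 3.14, 3.14, 3.14].

### API

Orientations are given as a unit quaternion [x, y, z, w].
In Python, from station import state, snapshot, camera_params, hand_in, find_in, mark_of gives the robot as it stands.
- The arm moves only by the tool drive_tool, never from a script. Its argument "series" is a list of rows, each a list of 6 numbers: the shift along the tool's x, y, z in mm, then the turn, a rotation vector about the tool's x, y, z in degrees. A call has exactly 8 rows; each row shifts and turns the commanded pose from where the row before left it, along the tool's axes as they then stand; what a row does not reach is not made up. A row lasts 1/8 s, in which the tool goes at most 62.5 mm and 10.7 degrees, less where a joint would pass 70% of its speed; a pose out of reach is approached as far as the arm can. A call is refused whole if a number of a shift passes 62.5 or a number of a turn 10.7, either way. A call with a gripper value outside its range is refused whole. "fingers" is the finger opening in mm, from 0 to 85.4, set as the call begins (left out, the last holds). The fingers move at their own pace and stop on an object; "force" is the grip in N (left out, the last holds). Time passes only in rows, so rows that do not move let the fingers close, or fill a call up. It gives the time, the measured TCP pose, the force, the opening and the grip force at its end, in the units of the state.
- state(): the state, without advancing time (a new reading comes with each control period).
- snapshot(name): name is "scene" or "side" or "wrist"; returns (picture, depth): 384x512x3 uint8, red, green, blue; 384x512 float32, m along the optical axis (not along the pixel's ray), 0 where there is no reading.
- camera_params(name): a dict with "intrinsics" (3x3 intrinsics, pixels), "extrinsics" (4x4, takes a point from world to camera coordinates). Camera axes: x right, y up, looking along -z (the intrinsics and any distortion apply to the point x, -y, -z); pixel columns grow to the right and rows downward; lengths in m; the calibration is good to about 2 mm. A picture is of the moment at which its call begins: read the wrist's pose just before it. camera_params takes no time and is no camera call; for the wrist camera it gives the pose at the moment of the call.
- hand_in(): hands the job in; it is judged then, once.
Trained networks look in the newest picture that a camera, given by its name, has taken for a name from the list of things; names that differ only in an ending like _2 or _b are one class to them, and where a whole thing is asked for, a point or a joint stands for the part that bears it (a point fixed in the world has none). Each returns a list of dicts, best first, with "confidence" (0 to 1); they miss things now and then, are a little off and sometimes report something else, mostly with a low value. They report only what shows in the picture. A call takes as long as a camera call. They do not tell look-alikes from the thing itself.
- find_in(camera, label): "location" ([column, row] as shares, 0 to 1, of the picture: columns of its width, rows of its height, amid what is visible of it).
- mark_of(camera, label): "location" ([column, row] as shares, 0 to 1, of the picture: columns of its width, rows of its height: a listed point, or the origin of a listed thing).
The state is a dict: "t": time; "joints": joint angles; "qvel": joint speeds; "effort": joint torques, N m; "tool_pos": TCP position; "eef_rot": TCP orientation; "wrist_force": force on the tool from outside, world axes, zero at the start; "ft_torque": the same for the moment, N m; "gripper_width": finger opening in m; "gripper_force": force on a finger pad.
Only numpy, scipy, OpenCV 4.12 (cv2) and the standard library are available. Lean on these libraries where they do the work, as an engineer would, in place of code of your own. Each camera call takes 0.05 s, during which the arm holds its last target. There are 200 camera calls.

### The job

Slide the white saucer along the counter, without lifting or tipping it, until the whole saucer lies on the warmer's round black plate. Then press the warmer's spring lever down with the fingers, past its first two notches to the third one (the orange mark) and no further, and finish while still holding it there against its spring. Leave the mug, the creamer tin, the dishes and all other things alone.

Things in the scene. Friction and masses are not known exactly. Their poses are not given: they have to be found in the camera images.
- saucer: loose white saucer, 135 mm across at the rim, 15 mm high, about 0.19 kg, on a flat foot 106 mm across hidden under the flared rim (underside of the rim 6 to 11 mm above the counter). Origin: centre of its underside, z up. Slides on the counter under 1 to 2 N at the rim. Tall stacks of upturned mugs stand beyond it, from about 0.6 m ahead of the robot
- plate_center (a point): centre of the warmer's round black glass plate, at counter height, axes as the warmer's. The plate is 170 mm across and flush: no step to slide over (what shows is under 1.5 mm and does not collide). A thin grey ring 141 mm across on it shows where the saucer belongs
- warmer: cup warmer, fixed to the counter. Origin: centre of its round plate at counter height; its x points away from the robot (to within its yaw of -0.25 to 0.2), y to the left. To its left, centred at (80, 170) mm in this frame, a grey pedestal (foot 135 x 105 x 12 mm) carries a steel drum with the lever; the top of the drum is 170 mm above the counter
- lever_pivot (a point): the lever's axis, in the middle of the steel drum (radius 50 mm, axis along the warmer's y), 120 mm above the counter. The arm comes out of a slot in the drum towards the warmer's -x, 120 mm from here to the paddle's middle. Beside the slot are four marks, from the top the 1st to 4th notch; the 3rd is orange and wider, the others black; at rest the arm stands above the 1st
- boost_lever (a joint): lever angle, rad: 0 at rest (arm 0.40 above level), grows as the paddle is pressed down; notches at 0.20, 0.40, 0.60 (the 3rd, arm 0.20 below level) and 0.80, stop 0.90. Notches are soft clicks (2 N ripple at the paddle) and do not hold: let go, it springs back to 0. Pressing takes about 3 N at first, 4 to 8 N about the 3rd notch
- paddle_top (a point): middle of the paddle's top face, moving with it; axes as the lever's; the face leans up to 0.3 rad, level at lever angle 0.30. Height above the counter: 172 mm at rest, 149 at the 1st notch, 125 at the 2nd, 101 at the 3rd, 78 at the 4th; it moves up to 11 mm along the warmer's x meanwhile
- lever: the spring lever: a steel arm with a black plastic paddle at its end, to be pressed down from above; the paddle is 38 mm along the arm, 42 mm across, 10 mm thick, with grey ribs on top. Origin: on the pivot, as lever_pivot; at rest its axes are the warmer's, and it turns about y as it is pressed
- mug_table: bystander to leave alone: blue mug, 85 x 117 x 96 mm; origin at the centre of its underside, z up
- sugar_bowl: bystander to leave alone: small glass bowl with sugar cubes, 77 mm across, 54 mm high; origin at the centre of its underside, z up
- creamer_1: bystander to leave alone: blue and white creamer tin, 55 mm across, 82 mm high; origin at the centre of its underside, z up
- sugar_dispenser_2: bystander to leave alone: glass sugar dispenser with a spout, 72 mm across, 98 mm high; origin at the centre of its underside, z up
- ramekin_2: bystander to leave alone: white dish with sachets, 106 mm across, 39 mm high; origin at the centre of its underside, z up
Not all that is in view belongs to the job. There is more than one size of the saucer; the job needs the larger.

How it is judged:
On the way, in this order (a step that is already met when the one before it is completed fails the run):
1. the saucer lies wholly on the black plate, the lever still at rest (horizontal distance between saucer and plate_center below 0.0175 m and height (world z) of saucer below 0.006 m and angle between saucer's own z axis and vertical below 0.08 rad and linear speed of saucer below 0.02 m/s and value of joint boost_lever below 0.1 rad), for 0.2 s.
2. the fingers press the lever to its third notch and hold it (value of joint boost_lever between 0.53 and 0.67 rad and contact force between the fingers and lever above 2 N), for 0.5 s.
At the end, for the whole second after the job is handed in: The saucer lies flat and still on the black plate, wholly inside its edge (centres within 17.5 mm), and the fingers still press the lever's paddle (over 2 N) and hold it steady at the third notch (0.60 rad, within 0.07) (all of step 2 and horizontal distance between saucer and plate_center below 0.0175 m and height (world z) of saucer below 0.006 m and angle between saucer's own z axis and vertical below 0.08 rad and linear speed of saucer below 0.02 m/s and velocity of joint boost_lever between -0.1 and 0.1 rad/s); the arm keeps its last pose, push and grip.
It fails at once if the saucer is lifted or tipped (height (world z) of saucer above 0.02 m or angle between saucer's own z axis and vertical above 0.3 rad).
It fails at once if the lever is pushed on past the third notch towards the fourth (value of joint boost_lever above 0.72 rad).
It fails at once if the mug, sugar bowl, creamer tin, sugar dispenser or dish is moved (over 2 cm) or tipped (distance of any of mug_table, sugar_bowl, creamer_1, sugar_dispenser_2, ramekin_2 from where it was at the start of the episode above 0.02 m or angle between any of mug_table, sugar_bowl, creamer_1, sugar_dispenser_2, ramekin_2's own z axis and vertical above 0.3 rad).
It also fails if it takes over 58 s, if anything falls off the work surface, if the arm or the gripper's body presses on something with over 40 N, if the wrist force passes 120 N, or if a joint passes its speed limit or range.

## Working session

There is one attempt and no reset: what is moved stays moved. The work goes in short steps, Python scripts to look and compute and a tool call to move; the robot and the scene stay as the last step left them, time stands still between calls to the robot, and variables do not carry over. Pictures are saved under pics/ and viewed, at most 10 in all, crops included, and the job is handed in when it is done.

Besides the shell and the picture viewer there is one more tool, called as a command line: name --pt "numbers of a row" for each row, then --argument value for the rest. drive_tool: Moves the arm, as the interface text tells. Its arguments: {"type":"object","properties":{"series":{"type":"array"},"fingers":{"type":"number"},"force":{"type":"number"}},"required":["series"]}

```bash
mkdir -p pics; ls; cat > h.py <<'E'
import numpy as np, cv2
from station import *
from scipy.spatial.transform import Rotation as R
def ray(P,uv):
    K=np.array(P["intrinsics"]);E=np.array(P["extrinsics"])
    d=np.linalg.inv(K)@[uv[0],uv[1],1]; d=np.array([d[0],-d[1],-d[2]])
    Ri=E[:3,:3].T; return -Ri@E[:3,3], Ri@d
def atz(P,uv,z):
    o,d=ray(P,uv); return o+d*(z-o[2])/d[2]
def atd(P,uv,dep):
    o,d=ray(P,uv); return o+d*dep
def proj(P,X):
    K=np.array(P["intrinsics"]);E=np.array(P["extrinsics"])
    c=E[:3,:3]@np.array(X)+E[:3,3]; c=np.array([c[0],-c[1],-c[2]]);p=K@c;return p[:2]/p[2]
def save(n,im): cv2.imwrite(f"pics/{n}.png",cv2.cvtColor(im,cv2.COLOR_RGB2BGR))
E
python3 - <<'E'
from h import *
print({k:camera_params("scene")[k] for k in camera_params("scene")})
s=state();print(s)
ims=[]
for c in ["scene","side"]:
    P=camera_params(c)
    im,d=snapshot(c);np.savez(f"{c}0.npz",im=im,d=d);ims.append(im)
    save(c+"0",im)
    for l,z in [("saucer",0),("plate_center",0),("lever_pivot",.12),("paddle_top",.172),("mug_table",0),("sugar_bowl",0),("creamer_1",0),("sugar_dispenser_2",0),("ramekin_2",0)]:
        for r in mark_of(c,l)[:3]:
            uv=np.array(r["location"])*[512,384]
            print(c,l,round(r["confidence"],2),uv.round(),atz(P,uv,z).round(3))
E
```

```text
pics
{'intrinsics': array([[481.10458333,   0.        , 261.21122735],
       [  0.        , 481.10458333, 182.91510123],
       [  0.        ,   0.        ,   1.        ]]), 'extrinsics': array([[-0.70007377, -0.71403543,  0.00707921,  0.30732806],
       [ 0.51720836, -0.50021008,  0.69446771, -0.49154783],
       [-0.49233346,  0.48984005,  0.71948905, -1.41888296],
       [ 0.        ,  0.        ,  0.        ,  1.        ]])}
{'t': 0.0, 'joints': array([ 1.15007971,  0.32182827, -0.07007537,  1.45166963,  0.02259196,
        1.37079221, -0.05692514]), 'qvel': array([-0.000611  , -0.00029596,  0.00253024,  0.0012854 , -0.00103836,
       -0.00094762, -0.00083449]), 'effort': array([ 6.78186061e-04, -4.93573987e+01, -3.81636629e-01, -3.14330220e+01,
        1.29707812e-02,  1.14445275e-02, -4.69492647e-06]), 'tool_pos': array([ 0.27369047, -0.5893467 ,  0.40362238]), 'eef_rot': array([ 9.76459868e-01,  2.15697042e-01, -2.51237876e-04, -9.21711435e-04]), 'wrist_force': array([0.27271926, 0.09306615, 0.48238127]), 'ft_torque': array([-0.01819544,  0.02755174,  0.00597339]), 'gripper
[... 546 characters left out ...]
]
scene ramekin_2 0.89 [164. 231.] [0.774 0.161 0.   ]
side saucer 0.71 [310. 190.] [ 0.403 -0.413 -0.   ]
side saucer 0.7 [296. 219.] [ 0.431 -0.234  0.   ]
side plate_center 0.86 [265. 280.] [0.477 0.042 0.   ]
side lever_pivot 0.93 [217. 297.] [0.555 0.213 0.12 ]
side paddle_top 0.74 [265. 292.] [0.445 0.211 0.172]
side mug_table 0.95 [289. 166.] [ 0.505 -0.548  0.   ]
side sugar_bowl 0.6 [193. 249.] [ 0.716 -0.012  0.   ]
side creamer_1 0.93 [172. 237.] [ 0.799 -0.048  0.   ]
side creamer_1 0.22 [263. 280.] [0.481 0.043 0.   ]
side sugar_dispenser_2 0.92 [164. 254.] [0.793 0.03  0.   ]
side ramekin_2 0.33 [265. 281.] [0.475 0.046 0.   ]
side ramekin_2 0.27 [262. 279.] [0.486 0.041 0.   ]
```

View pics/scene0.png

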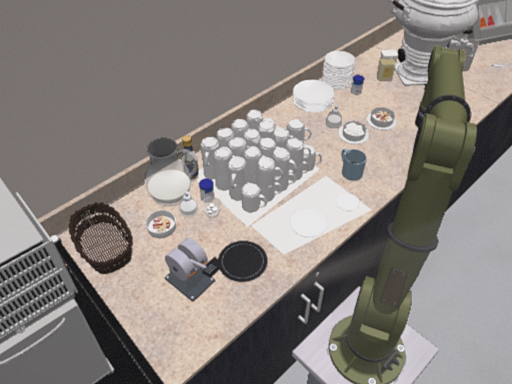

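View pics/side0.png

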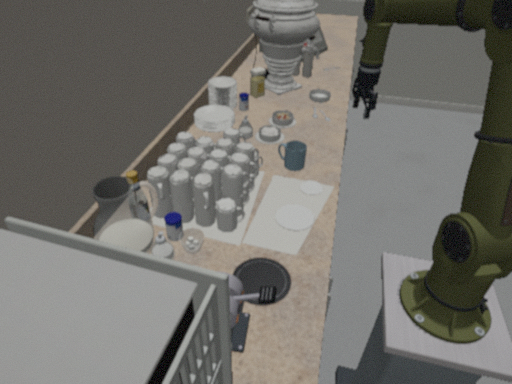

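The scene picture shows the large saucer at (309,222), the small one at (347,202), the plate at (242,261), and the lever at (190,262) with its paddle at (212,268). The side picture shows the saucer at (296,217), plate (262,280) and paddle (267,294). Next I refine these with a rectified view.

```bash
cat >> h.py <<'E'
def rect(P,im,z,x0,x1,y0,y1,s=1000):
    # top-down: col = (y1-y)*s (left=+y), row=(x1-x)*s
    pts=[(x0,y0),(x0,y1),(x1,y0),(x1,y1)]
    src=np.float32([proj(P,(x,y,z)) for x,y in pts]);dst=np.float32([((y1-y)*s,(x1-x)*s) for x,y in pts])
    return cv2.warpPerspective(im,cv2.getPerspectiveTransform(src,dst),(int((y1-y0)*s),int((x1-x0)*s)))
def circ(P,im,z,c,r,sign,rng=.03,w=.006,mask=None):
    # best circle: mean radial gradient (outside minus inside)*sign
    g=cv2.cvtColor(im,cv2.COLOR_RGB2GRAY).astype(np.float32)
    a=np.linspace(0,2*np.pi,180,endpoint=False);best=[]
    def samp(cx,cy,rr):
        q=np.float32([proj(P,(cx+rr*np.cos(t),cy+rr*np.sin(t),z)) for t in a]);return cv2.remap(g,q[:,0].reshape(1,-1),q[:,1].reshape(1,-1),cv2.INTER_LINEAR)[0]
    st=.004
    for it in range(3):
        L=[]
        n=int(round(rng/st)) if it==0 else 3
        for i in range(-n,n+1):
            for j in range(-n,n+1):
                x,y=c[0]+i*st,c[1]+j*st
                L.append((np.mean(np.clip(sign*(samp(x,y,r+w/2)-samp(x,y,r-w/2)),-15,15)),x,y))
        L.sort(reverse=True);c=L[0][1:];st/=2 if it==0 else 2
    return L[0]
E
python3 - <<'E'
from h import *
out=[]
for c in ["scene","side"]:
    P=camera_params(c);d=np.load(c+"0.npz");im,dp=d["im"],d["d"]
    print(c,"plate",np.round(circ(P,im,0.0,(.487,.047),.085,1),4))
    for z,r in[(.015,.0675)]: 
        print(c,"saucer",z,np.round(circ(P,im,z,(.436,-.238),r,-1),4),np.round(circ(P,im,z,(.436,-.238),r,1),4))
    # depth heights in saucer and lever area
    H,W=dp.shape;vv,uu=np.mgrid[:H,:W]
    o,_=ray(P,(0,0));K=P["intrinsics"];Ri=P["extrinsics"][:3,:3].T
    D=np.stack([(uu-K[0,2])/K[0,0],-(vv-K[1,2])/K[1,1],-np.ones_like(dp)],-1)
    X=o+(D@Ri.T)*dp[...,None]
    np.save(c+"X.npy",X)
    g=cv2.cvtColor(im,cv2.COLOR_RGB2GRAY)
    m=(abs(X[...,0]-.435)<.09)&(abs(X[...,1]+.238)<.09)&(X[...,2]>.008)&(X[...,2]<.03)&(dp>0)
    p=X[m]; print("raised",len(p),p[:,:2].min(0).round(3),p[:,:2].max(0).round(3),np.median(p,0).round(3))
    m=(abs(X[...,0]-.435)<.05)&(abs(X[...,1]-.21)<.06)&(X[...,2]>.1)&(dp>0)
    p=X[m]; print("paddle",len(p),p.min(0).round(3) if len(p) else 0,p.max(0).round(3) if len(p) else 0, np.median(p,0).round(3))
    r=rect(P,im,0.015,.34,.64,-.45,.30); out.append(r)
save("rect0",np.vstack(out))
P1=[camera_params(c) for c in("scene","side")]
def tri(l):
    A=[];b=[]
    for P,c in zip(P1,("scene","side")):
        rs=mark_of(c,l)
        if not rs: return None
        o,d=ray(P,np.array(rs[0]["location"])*[512,384]);d/=np.linalg.norm(d);M=np.eye(3)-np.outer(d,d);A.append(M);b.append(M@o)
    return np.linalg.lstsq(np.vstack(A),np.hstack(b),rcond=None)[0].round(4)
for c in("scene","side"): snapshot(c)
for l in("lever_pivot","paddle_top","plate_center"): print(l,tri(l))
E
```

```text
scene plate [14.0765  0.486   0.04  ]
scene saucer 0.015 [ 3.7267  0.429  -0.235 ] [ 1.2156  0.435  -0.228 ]
raised 667 [ 0.35  -0.327] [ 0.52 -0.15] [ 0.435 -0.233  0.012]
paddle 169 [0.417 0.189 0.146] [0.484 0.233 0.182] [0.439 0.213 0.172]
side plate [12.3027  0.484   0.04  ]
side saucer 0.015 [ 5.0981  0.435  -0.236 ] [ 0.2713  0.461  -0.214 ]
raised 689 [ 0.37  -0.297] [ 0.504 -0.164] [ 0.437 -0.236  0.012]
paddle 354 [0.421 0.19  0.146] [0.484 0.234 0.179] [0.443 0.216 0.171]
lever_pivot [0.5545 0.2129 0.1142]
paddle_top [0.4315 0.2943 0.2883]
plate_center [0.4784 0.0605 0.0343]
```

View pics/rect0.png

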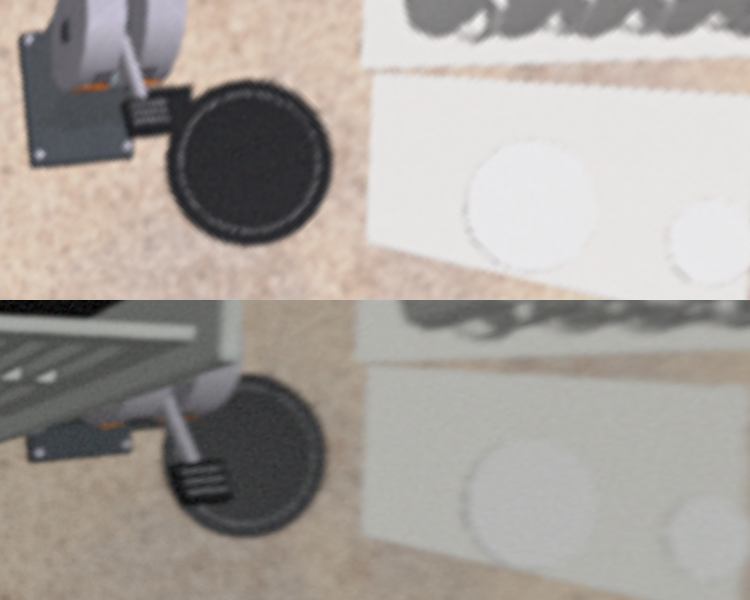

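The rectified view (1 mm per pixel) puts the saucer at about (0.435,-0.235), the small one at (0.40,-0.41) and the plate near (0.485,0.04). I'll push with the open fingers as a two-point cradle, heading about 80°.

drive_tool --pt "41 -30.5 0 0 0 0" --pt "41 -30.5 0 0 0 0" --pt "41 -30.5 0 0 0 0" --pt "41 -30.5 0 0 0 0" --pt "41 -30.5 20 0 0 0" --pt "41 -30.5 20 0 0 0" --pt "0 0 30 0 0 -9" --pt "0 0 30 0 0 -9" --fingers 85.4

```text
t: 2.4
tool_pos: [0.4203, -0.3191, 0.3043]
eef_rot: [0.929, 0.369, 0.0, 0.001]
wrist_force: [-0.1, 0.7, 0.1]
gripper_width: 0.0853
gripper_force: 0.0
```

drive_tool --pt "0 0 30 0 0 -9" --pt "0 0 20 0 0 -9" --pt "0 0 20 0 0 -9" --pt "0 0 20 0 0 -9.8" --pt "0 0 10 0 0 0" --pt "0 0 10 0 0 0" --pt "0 0 0 0 0 0" --pt "0 0 0 0 0 0"

```text
t: 3.4
tool_pos: [0.4201, -0.3201, 0.1953]
eef_rot: [0.768, 0.641, 0.0, 0.001]
wrist_force: [0.4, -0.3, -0.1]
gripper_width: 0.0855
gripper_force: 0.0
```

```bash
python3 - <<'E'
from h import *
s=state();Q=R.from_quat(s["eef_rot"]).as_matrix();print(s["t"],s["tool_pos"],Q.round(3).tolist(),s["wrist_force"],s["gripper_width"])
out=[]
P=camera_params("wrist");im,d=snapshot("wrist");save("wrist1",im)
print(P["intrinsics"].round(1).tolist(),-P["extrinsics"][:3,:3].T@P["extrinsics"][:3,3])
for c in["scene","side"]:
    P=camera_params(c);im,d=snapshot(c)
    o=proj(P,s["tool_pos"]-[0,0,.17]).astype(int);cr=cv2.resize(im[max(0,o[1]-60):o[1]+60,o[0]-80:o[0]+80],None,fx=2.5,fy=2.5,interpolation=cv2.INTER_CUBIC);out.append(cr)
    g=np.load(c+"0.npz")["im"].max(2)
    # plate: dark pixels near
    msk=(g<70).astype(np.uint8); ctr=proj(P,(.485,.045,0)).astype(int)
    pts=[]
    for t in np.linspace(0,2*np.pi,72,endpoint=False):
        rr=np.arange(.06,.11,.0005);v=np.array([g[int(round(q[1])),int(round(q[0]))] for q in [proj(P,(.485+r*np.cos(t),.043+r*np.sin(t),0)) for r in rr]],float)
        k=np.argmax(np.convolve(v,np.r_[np.ones(10),-np.ones(10)],"valid"));pts.append((.485+rr[k+10]*np.cos(t),.043+rr[k+10]*np.sin(t)))
    pts=np.float32(pts);
    for _ in range(4):
        A=np.c_[2*pts,np.ones(len(pts))];s_=np.linalg.lstsq(A,(pts**2).sum(1),rcond=None)[0];rad=np.sqrt(s_[2]+s_[0]**2+s_[1]**2);e=abs(np.hypot(pts[:,0]-s_[0],pts[:,1]-s_[1])-rad);pts=pts[e<max(.0015,np.percentile(e,85))]
    print(c,s_[:2],rad,len(pts))
cv2.imwrite("pics/a1.png",cv2.cvtColor(np.vstack(out),cv2.COLOR_RGB2BGR))
cv2.imwrite("pics/a2.png",cv2.cvtColor(np.hstack([np.vstack(out),cv2.resize(cv2.imread("pics/wrist1.png")[...,::-1],(400,600))]),cv2.COLOR_RGB2BGR))
E
```

```text
3.4 [ 0.42011192 -0.32012367  0.19530272] [[0.179, 0.984, 0.001], [0.984, -0.179, -0.001], [-0.001, 0.001, -1.0]] [ 0.39657402 -0.27420593 -0.06642241] 0.08550622786967306
[[303.1, 0.0, 254.1], [0.0, 303.1, 190.7], [0.0, 0.0, 1.0]] [ 0.43299274 -0.25079771  0.16393929]
scene [0.48570692 0.04509725] 0.08402119389798363 53
side [0.48723317 0.04382457] 0.0835436691688422 50
```

View pics/a2.png

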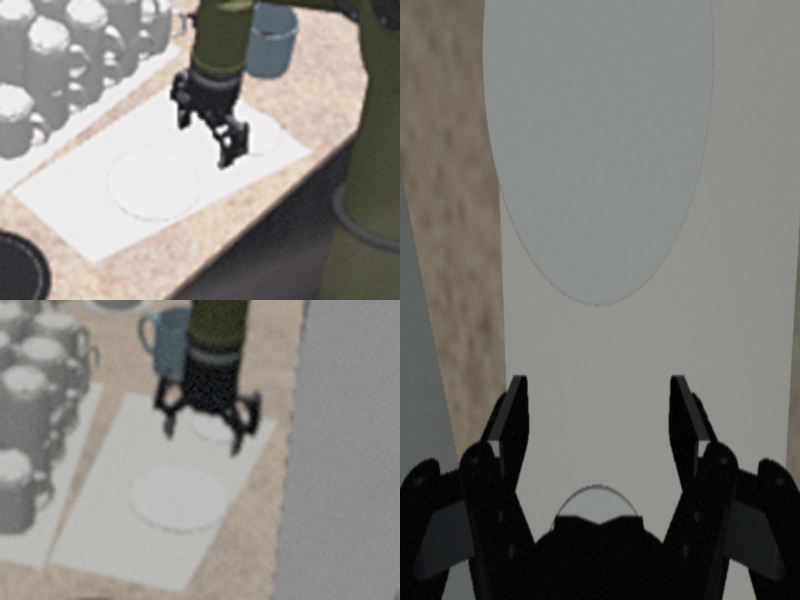

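The wrist view shows the saucer rim at (597,305), centred between the open pads at (515,380) and (683,380). The plate comes out at (0.4865,0.0445). Now I descend carefully.

drive_tool --pt "0 0 8 0 0 0" --pt "0 0 6 0 0 0" --pt "0 0 2 0 0 0" --pt "0 0 1 0 0 0" --pt "0 0 1 0 0 0" --pt "0 0 1 0 0 0" --pt "0 0 0 0 0 0" --pt "0 0 0 0 0 0"

```text
t: 4.55
tool_pos: [0.4199, -0.32, 0.1758]
eef_rot: [0.768, 0.641, -0.0, 0.0]
wrist_force: [0.4, -0.6, 0.4]
gripper_width: 0.0852
gripper_force: 0.0
```

drive_tool --pt "0 0 1 0 0 0" --pt "0 0 1 0 0 0" --pt "0 0 1 0 0 0" --pt "0 0 1 0 0 0" --pt "0 0 1 0 0 0" --pt "0 0 1 0 0 0" --pt "0 0 0 0 0 0" --pt "0 0 0 0 0 0"

```text
t: 5.55
tool_pos: [0.4198, -0.32, 0.1697]
eef_rot: [0.768, 0.641, -0.0, 0.0]
wrist_force: [0.7, 0.3, -0.4]
gripper_width: 0.0854
gripper_force: 0.0
```

```bash
python3 - <<'E'
from h import *
s=state();print(s["tool_pos"],s["wrist_force"])
c="side";P=camera_params(c);im,d=snapshot(c)
o=proj(P,s["tool_pos"]-[0,0,.165]).astype(int)
side=cv2.resize(im[o[1]-50:o[1]+50,o[0]-65:o[0]+65],(780,600),interpolation=cv2.INTER_CUBIC)
save("side2",side)
P=camera_params("wrist");im,d=snapshot("wrist")
for uv in[(512*115/400,384*377/600),(512*283/400,384*377/600)]:
  for du in (-6,0,6):
    u,v=int(uv[0]+du),int(uv[1]+5); print(u,v,d[v,u],atd(P,(u,v),d[v,u]).round(4))
E
```

```text
[ 0.4198168  -0.31998405  0.16974946] [ 0.72086809  0.31396691 -0.35910864]
141 246 0.12983632 [ 0.3745 -0.2997  0.0202]
147 246 0.13174656 [ 0.3762 -0.3009  0.0185]
153 246 0.13054545 [ 0.3792 -0.3009  0.0196]
356 246 0.13031653 [ 0.4652 -0.3165  0.0198]
362 246 0.12999822 [ 0.4676 -0.3168  0.0201]
368 246 0.13077505 [ 0.4704 -0.3176  0.0194]
```

drive_tool --pt "0 0 1 0 0 0" --pt "0 0 1 0 0 0" --pt "0 0 1 0 0 0" --pt "0 0 1 0 0 0" --pt "0 0 1 0 0 0" --pt "0 0 0.5 0 0 0" --pt "0 0 0 0 0 0" --pt "0 0 0 0 0 0"

```text
t: 6.65
tool_pos: [0.4198, -0.32, 0.1643]
eef_rot: [0.768, 0.641, -0.0, 0.0]
wrist_force: [0.8, 0.4, -0.0]
gripper_width: 0.0853
gripper_force: 0.0
```

drive_tool --pt "8 0 0 0 0 0" --pt "10 0 0 0 0 0" --pt "8 0 0 0 0 0" --pt "10 0 0 0 0 0" --pt "14 0 0 0 0 0" --pt "14 0 0 0 0 0" --pt "10 0 0 0 0 0" --pt "6 0 0 0 0 0"

```text
t: 7.65
tool_pos: [0.4343, -0.2404, 0.1643]
eef_rot: [0.767, 0.641, -0.0, 0.0]
wrist_force: [-0.7, -2.0, 0.5]
gripper_width: 0.0854
gripper_force: 0.5
```

```bash
cat > look.py <<'E'
from h import *
import sys
s=state();Q=R.from_quat(s["eef_rot"]).as_matrix();print(s["t"],s["tool_pos"],s["wrist_force"])
P=camera_params("wrist");im,d=snapshot("wrist");save(sys.argv[1],im)
for c in["scene","side"]:
    P=camera_params(c);im,d=snapshot(c)
    g=s["tool_pos"][:2]+Q[:2,0]*.063
    k=circ(P,im,.014,g,.0675,-1,rng=.016);print(c,np.round(k,4),"guess",g.round(4),"rel tool",(Q.T@(np.r_[k[1:],0]-np.r_[s["tool_pos"][:2],0])).round(4),"plate rel tool",(Q.T@np.r_[.4865-s["tool_pos"][0],.0445-s["tool_pos"][1],0]).round(4))
E
python3 look.py wrist3
```

```text
7.65 [ 0.43429052 -0.24044914  0.16427018] [-0.67683924 -2.04628801  0.54088518]
scene [ 7.1462  0.4455 -0.1865] guess [ 0.4455 -0.1785] rel tool [ 0.0551  0.0014 -0.    ] plate rel tool [ 0.2897  0.0007 -0.    ]
side [ 6.9809  0.4445 -0.1865] guess [ 0.4455 -0.1785] rel tool [ 0.0549  0.0004 -0.    ] plate rel tool [ 0.2897  0.0007 -0.    ]
```

View pics/wrist3.png

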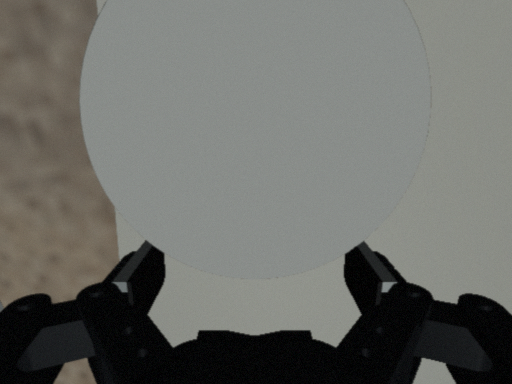

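The saucer sits in the cradle between both pads, touching near (152,250) and (360,250), with its centre 55 mm ahead of the tool. About 234 mm remains.

drive_tool --pt "8 0 0 0 0 0" --pt "14 0 0 0 0 0" --pt "16 0 0 0 0 0" --pt "16 0 0 0 0 0" --pt "16 0 0 0 0 0" --pt "14 0 0 0 0 0" --pt "10 0 0 0 0 0" --pt "6 0 0 0 0 0"

```text
t: 8.8
tool_pos: [0.4521, -0.1422, 0.1642]
eef_rot: [0.767, 0.641, -0.0, 0.0]
wrist_force: [-1.0, -2.4, -0.1]
gripper_width: 0.0857
gripper_force: 0.5
```

drive_tool --pt "8 0 0 0 0 0" --pt "14 0 0 0 0 0" --pt "16 0 0 0 0 0" --pt "16 0 0 0 0 0" --pt "16 0 0 0 0 0" --pt "14 0 0 0 0 0" --pt "10 0 0 0 0 0" --pt "6 0 0 0 0 0"

```text
t: 9.8
tool_pos: [0.4699, -0.0438, 0.1642]
eef_rot: [0.767, 0.641, -0.0, -0.0]
wrist_force: [0.0, -1.0, 0.3]
gripper_width: 0.0857
gripper_force: 0.6
```

```bash
python3 look.py wrist4
```

```text
9.8 [ 0.46988206 -0.04383135  0.16416835] [ 0.03494039 -0.98836931  0.31585021]
scene [15.      0.4821  0.0172] guess [0.4811 0.0182] rel tool [ 0.0622  0.0012 -0.    ] plate rel tool [ 0.0899  0.0006 -0.    ]
side [1.49575e+01 4.82100e-01 1.42000e-02] guess [0.4811 0.0182] rel tool [ 0.0592  0.0017 -0.    ] plate rel tool [ 0.0899  0.0006 -0.    ]
```

drive_tool --pt "4 0 0 0 0 0" --pt "6 0 0 0 0 0" --pt "6 0 0 0 0 0" --pt "5 0 0 0 0 0" --pt "4 0 0 0 0 0" --pt "2 0 0 0 0 0" --pt "1 0 0 0 0 0" --pt "0 0 0 0 0 0"

```text
t: 10.95
tool_pos: [0.4748, -0.0169, 0.1642]
eef_rot: [0.768, 0.641, -0.0, 0.0]
wrist_force: [-0.1, -1.5, 0.5]
gripper_width: 0.0857
gripper_force: 0.2
```

```bash
python3 look.py wrist5; python3 - <<'E'
from h import *
out=[]
for c in["scene","side"]:
    P=camera_params(c);im,d=snapshot(c)
    out.append(cv2.resize(rect(P,im,0.0,.36,.62,-.08,.32),None,fx=1,fy=1))
w=cv2.resize(cv2.cvtColor(cv2.imread("pics/wrist5.png"),cv2.COLOR_BGR2RGB),(400,300))
save("m5",np.vstack([np.hstack(out)]+[np.hstack([w,np.zeros((300,400,3),np.uint8)])]))
E
```

```text
10.95 [ 0.47479631 -0.01688886  0.1641891 ] [-0.09521508 -1.49252662  0.51613628]
scene [15.      0.4891  0.0441] guess [0.4861 0.0451] rel tool [ 0.0626  0.0031 -0.    ] plate rel tool [ 0.0625  0.0005 -0.    ]
side [13.4357  0.4841  0.0411] guess [0.4861 0.0451] rel tool [ 0.0587 -0.0013 -0.    ] plate rel tool [ 0.0625  0.0005 -0.    ]
```

View pics/m5.png

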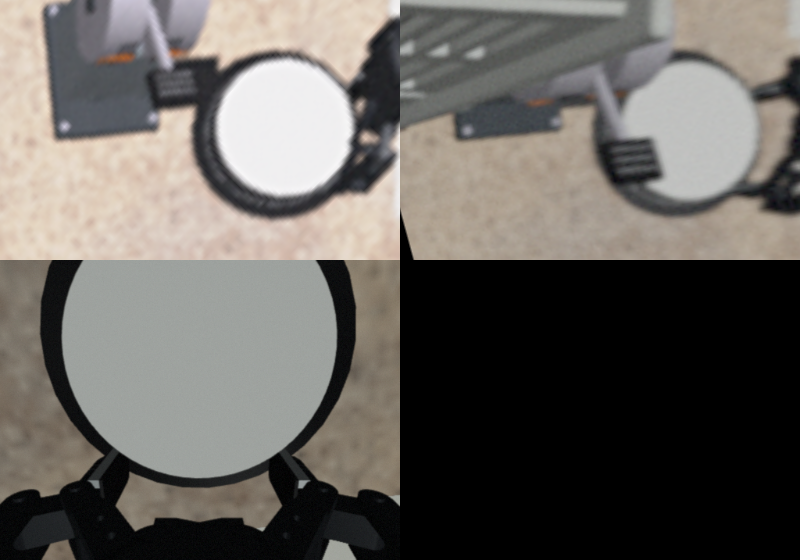

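The saucer lies nearly concentric on the plate: the wrist view has equal black margins left and right of it (columns 43–62 and 337–355), and the near edge shows a thin margin at row 482. I'll quantify this from the wrist camera.

```bash
cat > wfit.py <<'E'
from h import *
P=camera_params("wrist");im,d=snapshot("wrist");g=cv2.GaussianBlur(im,(3,3),0).max(2).astype(float);s=state()
Q=R.from_quat(s["eef_rot"]).as_matrix()
def fit(c0,z,lo,hi,sign,rad):
    pts=[]
    for t in np.linspace(0,2*np.pi,180,endpoint=False):
        rr=np.arange(lo,hi,.0004);q=np.array([proj(P,(c0[0]+r*np.cos(t),c0[1]+r*np.sin(t),z)) for r in rr])
        if (q<2).any() or (q[:,0]>509).any() or (q[:,1]>381).any() : continue
        v=cv2.remap(g.astype(np.float32),q[:,:1].astype(np.float32),q[:,1:].astype(np.float32),1)[:,0]
        e=np.convolve(v,np.r_[np.ones(6),-np.ones(6)],"valid")/6*sign;k=e.argmax()
        if e[k]>25: pts.append((c0[0]+rr[k+6]*np.cos(t),c0[1]+rr[k+6]*np.sin(t)))
    pts=np.array(pts)
    from scipy.optimize import least_squares
    f=lambda p:np.hypot(pts[:,0]-p[0],pts[:,1]-p[1])-p[2]
    r=least_squares(f,[*c0,rad],loss="soft_l1",f_scale=.0007).x
    return r.round(4),len(pts)
c=s["tool_pos"][:2]+Q[:2,0]*.0625
print("saucer",fit(c,.0145,.055,.078,-1,.0675));print("plate",fit(c,0,.077,.098,1,.085))
E
python3 wfit.py
```

```text
saucer (array([0.4863, 0.0443, 0.0667]), 122)
plate (array([0.4861, 0.0464, 0.085 ]), 105)
```

The saucer is about 2 mm off centre. Next I back off, rise, close the fingers and go above the paddle.

drive_tool --pt "-8 0 0 0 0 0" --pt "-20 0 0 0 0 0" --pt "-22 0 0 0 0 0" --pt "0 0 -40 0 0 0" --pt "0 0 -50 0 0 0" --pt "0 0 -50 0 0 0" --pt "0 0 -50 0 0 0" --pt "0 0 -31 0 0 0"

```text
t: 12.25
tool_pos: [0.466, -0.0664, 0.3881]
eef_rot: [0.768, 0.641, 0.001, 0.002]
wrist_force: [-0.3, -0.4, 0.0]
gripper_width: 0.0852
gripper_force: 0.0
```

drive_tool --pt "40 -11 0 0 0 0" --pt "46 -13 0 0 0 0" --pt "46 -13 0 0 0 0" --pt "46 -13 0 0 0 0" --pt "46 -13 0 0 0 0" --pt "30 -9 0 0 0 0" --pt "17 -6 0 0 0 0" --pt "0 0 0 0 0 0" --fingers 0 --force 40

```text
t: 13.25
tool_pos: [0.4371, 0.2154, 0.3852]
eef_rot: [0.767, 0.642, 0.0, -0.0]
wrist_force: [0.6, -0.1, 0.2]
gripper_width: 0.0001
gripper_force: 0.0
```

```bash
python3 - <<'E'
from h import *
s=state();Q=R.from_quat(s["eef_rot"]).as_matrix();print(s["t"],s["tool_pos"],s["wrist_force"],s["gripper_width"])
P=camera_params("wrist");im,d=snapshot("wrist")
for l,z in(("paddle_top",.172),("lever_pivot",.12),("plate_center",0),("saucer",0)):
    for r in mark_of("wrist",l)[:2]:
        uv=np.array(r["location"])*[512,384];print(l,r["confidence"],uv,atz(P,uv,z).round(4))
c="scene";P=camera_params(c);ims,d=snapshot(c)
o=proj(P,(.445,.21,.17)).astype(int)
a=cv2.resize(ims[o[1]-60:o[1]+60,o[0]-64:o[0]+64],(400,375),interpolation=cv2.INTER_CUBIC)
save("m6",np.hstack([a,cv2.resize(im,(400,375))]))
P=camera_params(c)
rs=mark_of("scene","paddle_top")
for r in rs[:2]: print("scene paddle",r["confidence"],atz(P,np.array(r["location"])*[512,384],.172))
E
python3 wfit.py
```

```text
13.25 [0.43712    0.21543349 0.38521135] [ 0.56538364 -0.13679891  0.16886967] 0.00012990135342932978
paddle_top 0.74 [259.0208 218.1888] [0.4403 0.2147 0.172 ]
lever_pivot 0.71 [390.7072 159.8976] [0.5471 0.2244 0.12  ]
saucer 0.8 [312.9856 282.816 ] [ 0.4863  0.0451 -0.    ]
scene paddle 0.65 [0.44361511 0.21108272 0.172     ]
scene paddle 0.25 [0.66310069 0.23228754 0.172     ]
saucer (array([0.4003, 0.3411, 0.1496]), 15)
plate (array([0.4867, 0.1962, 0.0453]), 6)
```

View pics/m6.png

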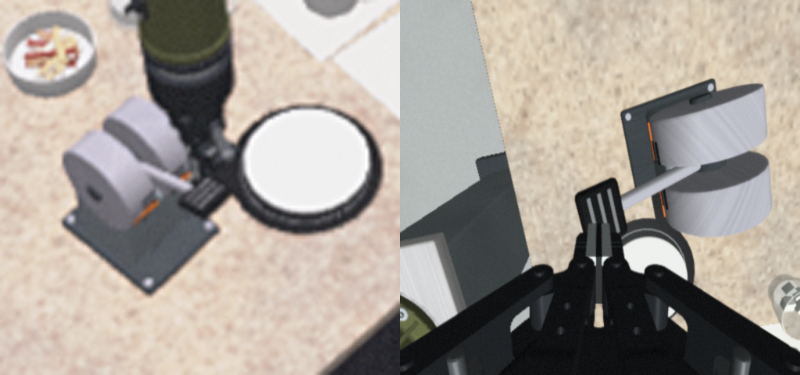

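The wrist view shows the closed fingertips (600,235) over the ribbed paddle at (600,208), the drum with its orange mark to the right, and the saucer centred on the plate. Paddle top is at (0.440,0.215), so I press in stages.

drive_tool --pt "0 0 15 0 0 0" --pt "0 0 14 0 0 0" --pt "0 0 8 0 0 0" --pt "0 0 6 0 0 0" --pt "0 0 6 0 0 0" --pt "0 0 6 0 0 0" --pt "0 0 3 0 0 0" --pt "0 0 0 0 0 0"

```text
t: 14.65
tool_pos: [0.4375, 0.2146, 0.3269]
eef_rot: [0.768, 0.641, -0.0, -0.0]
wrist_force: [-1.7, 0.8, 2.9]
gripper_width: -0.0001
gripper_force: 1.0
```

drive_tool --pt "0 0 7 0 0 0" --pt "0 0 7 0 0 0" --pt "0 0 7 0 0 0" --pt "0 0 7 0 0 0" --pt "0 0 7 0 0 0" --pt "0 0 7 0 0 0" --pt "0 0 5 0 0 0" --pt "0 0 0 0 0 0"

```text
t: 15.65
tool_pos: [0.4375, 0.2145, 0.2799]
eef_rot: [0.768, 0.641, -0.0, -0.0]
wrist_force: [-2.9, 0.5, 4.7]
gripper_width: 0.0001
gripper_force: 2.9
```

```bash
cat > lev.py <<'E'
from h import *
s=state();print(s["t"],s["tool_pos"],s["wrist_force"])
out=[]
for c in("scene","side","wrist"):
    P=camera_params(c);im,d=snapshot(c)
    H,W=d.shape;vv,uu=np.mgrid[:H,:W];o,_=ray(P,(0,0));K=P["intrinsics"];Ri=P["extrinsics"][:3,:3].T
    X=o+(np.stack([(uu-K[0,2])/K[0,0],-(vv-K[1,2])/K[1,1],-np.ones_like(d)],-1)@Ri.T)*d[...,None]
    # arm rod: grey pixels between drum and paddle
    m=(X[...,0]>.46)&(X[...,0]<.505)&(abs(X[...,1]-.2145)<.012)&(X[...,2]>.06)&(X[...,2]<.19)&(d>0)
    p=X[m]
    if len(p)>8:
        k=np.polyfit(p[:,0],p[:,2],1);
        print(c,"rod",len(p),"mid",np.median(p,0).round(4),"slope",k[0].round(3))
    for dd in mark_of(c,"paddle_top")[:1]:
        uv=np.array(dd["location"])*[512,384];o,r=ray(P,uv);o2=o+r*((.2147-o[1])/r[1]);print(c,"paddle",round(dd["confidence"],2),o2.round(4),"at z.101",atz(P,uv,.101).round(4))
    q=proj(P,(.45,.2145,.12)).astype(int)
    if c!="side": out.append(cv2.resize(im[max(0,q[1]-50):q[1]+50,max(0,q[0]-50):q[0]+50],(400,400),interpolation=cv2.INTER_CUBIC))
import sys;save(sys.argv[1],np.hstack(out))
E
python3 lev.py l1
```

```text
15.65 [0.43750597 0.21452299 0.27992782] [-2.93586236  0.46574814  4.71534095]
scene rod 60 mid [0.4848 0.2158 0.1132] slope -0.033
scene paddle 0.65 [0.4235 0.2147 0.1084] at z.101 [0.4274 0.212  0.101 ]
side rod 237 mid [0.4768 0.2167 0.1558] slope -0.611
side paddle 0.8 [0.4337 0.2147 0.1166] at z.101 [0.4352 0.2042 0.101 ]
wrist rod 11711 mid [0.4772 0.218  0.1726] slope -0.601
wrist paddle 0.88 [0.4293 0.2147 0.1081] at z.101 [0.4282 0.2112 0.101 ]
```

View pics/l1.png

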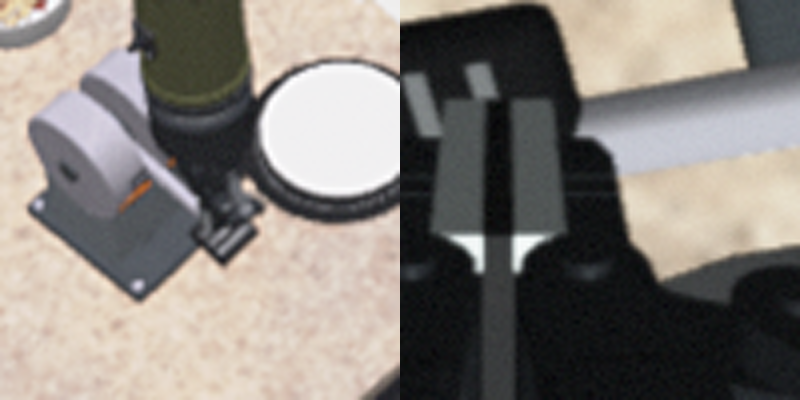

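```bash
python3 - <<'E'
from h import *
c="wrist";P=camera_params(c);im,d=snapshot(c)
for c in("wrist","scene"):
    P=camera_params(c);im,d=snapshot(c)
    H,W=d.shape;vv,uu=np.mgrid[:H,:W];o,_=ray(P,(0,0));K=P["intrinsics"];Ri=P["extrinsics"][:3,:3].T
    X=o+(np.stack([(uu-K[0,2])/K[0,0],-(vv-K[1,2])/K[1,1],-np.ones_like(d)],-1)@Ri.T)*d[...,None]
    br=im.max(2)>90
    m=(X[...,0]>.455)&(X[...,0]<.505)&(abs(X[...,1]-.2145)<.025)&(X[...,2]>.08)&(X[...,2]<.14)&(d>0)&br
    p=X[m];print(c,len(p))
    for a in np.arange(.455,.505,.005):
        q=p[(p[:,0]>=a)&(p[:,0]<a+.005)]
        if len(q)>3: print(round(a+.0025,4),len(q),"y",q[:,1].mean().round(4),"z top",np.percentile(q[:,2],[50,90]).round(4))
# drum: baseline rod at rest from initial
X=np.load("sceneX.npy");im=np.load("scene0.npz")["im"]
m=(X[...,0]>.455)&(X[...,0]<.51)&(abs(X[...,1]-.2145)<.012)&(X[...,2]>.1)&(X[...,2]<.19)&(im.max(2)>90);p=X[m];print("rest",len(p))
for a in np.arange(.455,.51,.01):
    q=p[(p[:,0]>=a)&(p[:,0]<a+.01)]
    if len(q)>2: print(round(a+.005,4),len(q),np.percentile(q[:,2],[50,90]).round(4))
E
```

```text
wrist 3255
0.4575 208 y 0.2164 z top [0.1071 0.1081]
0.4625 220 y 0.2169 z top [0.1079 0.1091]
0.4675 211 y 0.2174 z top [0.1088 0.1101]
0.4725 220 y 0.2177 z top [0.1097 0.111 ]
0.4775 214 y 0.2181 z top [0.1108 0.112 ]
0.4825 221 y 0.2186 z top [0.1116 0.113 ]
0.4875 229 y 0.2191 z top [0.1125 0.1138]
0.4925 233 y 0.2196 z top [0.1135 0.1148]
0.4975 389 y 0.2257 z top [0.1142 0.1314]
0.5025 1110 y 0.2152 z top [0.1334 0.1383]
scene 83
0.4675 6 y 0.2132 z top [0.1104 0.1133]
0.4725 7 y 0.2152 z top [0.1111 0.1157]
0.4775 7 y 0.2152 z top [0.1103 0.1152]
0.4825 6 y 0.2169 z top [0.1137 0.1166]
0.4875 4 y 0.2165 z top [0.1135 0.1171]
0.4925 6 y 0.22 z top [0.1169 0.1223]
0.4975 26 y 0.2278 z top [0.1194 0.1355]
0.5025 15 y 0.2186 z top [0.113  0.1344]
rest 69
0.46 8 [0.1628 0.1654]
0.47 7 [0.1594 0.1618]
0.48 12 [0.1547 0.1573]
0.49 9 [0.1514 0.1546]
0.5 17 [0.1389 0.1464]
0.51 16 [0.1441 0.1511]
```

The rod slope gives the arm 0.18 rad below level, so the lever is at about 0.58. I press 2 mm more and hold.

drive_tool --pt "0 0 1 0 0 0" --pt "0 0 1 0 0 0" --pt "0 0 0 0 0 0" --pt "0 0 0 0 0 0" --pt "0 0 0 0 0 0" --pt "0 0 0 0 0 0" --pt "0 0 0 0 0 0" --pt "0 0 0 0 0 0"

```text
t: 17.1
tool_pos: [0.4376, 0.2146, 0.2784]
eef_rot: [0.768, 0.641, 0.0, 0.0]
wrist_force: [-3.7, -0.5, 5.6]
gripper_width: -0.0002
gripper_force: 3.3
```

```bash
python3 - <<'E'
from h import *
P=camera_params("wrist");im,d=snapshot("wrist");s=state();print(s["tool_pos"],s["wrist_force"])
H,W=d.shape;vv,uu=np.mgrid[:H,:W];o,_=ray(P,(0,0));K=P["intrinsics"];Ri=P["extrinsics"][:3,:3].T
X=o+(np.stack([(uu-K[0,2])/K[0,0],-(vv-K[1,2])/K[1,1],-np.ones_like(d)],-1)@Ri.T)*d[...,None]
m=(X[...,0]>.455)&(X[...,0]<.495)&(abs(X[...,1]-.2145)<.025)&(X[...,2]>.08)&(X[...,2]<.12)&(d>0)&(im.max(2)>90)
p=X[m];k=np.polyfit(p[:,0],p[:,2],1);print("lever",.4+np.arctan(k[0]))
P=camera_params("scene");im,_=snapshot("scene");print("saucer",circ(P,im,.014,(.486,.044),.0675,-1,rng=.016))
E
```

```text
[0.43759171 0.21453706 0.27842416] [-3.78481726 -1.40544053  5.8715717 ]
lever 0.6118745023254945
saucer (np.float32(15.0), 0.489, 0.044)
```

Lever is at about 0.60–0.61, pressed with about 6 N, and the saucer is centred.

```bash
python3 -c "
from station import *
print(hand_in())"
```

```text
the job is handed in; nothing more can be done
None
```

The job is handed in: the saucer sits about 2 mm off the plate's centre, and the fingers are holding the lever at the third notch (about 0.61 rad, roughly 6 N); no verdict was returned.

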